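Change over the slide racks on the drain hook

ROBOT

A 6-joint arm with a two-finger parallel gripper is mounted at the origin on the work surface. World frame = base frame: x ahead of the robot, y to its left, z up, the work surface at z = 0. Lengths are in m, angles in degrees, forces in N, time in s.
With the tool pointing down it reaches from about 0.325 to 0.775 m from the base axis. Payload 9.3 kg.
Tool frame: the origin (TCP) lies midway between the tips of the shut fingers; the grasp point (between the pads) lies bot.pinch_z behind it (bot.pinch_z is the distance from the TCP to the grasp point, in m); z points along the fingers, y is the line along which they close (so a half turn about z gives the same grasp; the last joint's range is limited). The gripper opens to 85 mm and grips with 20 to 120 N. Pads are 22 mm wide; open, the fingers measure 114 mm over their backs; the gripper's body (76 mm by 85 mm) begins 54 mm behind the grasp point. The pads swing forward as they close: fully open they stand 13 mm farther back than shut.
Start: joints at [55.772, 14.817, 1.232, 76.415, 0, 81.257], TCP at [0.237, 0.496, 0.231] pointing down, gripper open.
Joint ranges: [-174.27, 174.27], [-52.1, 104.24], [-59.71, 78.15], [-110.17, 111.67], [-87.03, 83.33], [-180, 180]. Speed limits (degrees/s): [127.2, 127.2, 159.86, 180, 180, 180].

INTERFACE

Orientations are given as [roll, pitch, yaw] about the fixed x, y, z axes, in that order (R = Rz(yaw) Ry(pitch) Rx(roll)).
In Python, from plant import bot, grip, kin, state, cams, order gives the robot as it stands. Calls block until the motion is done:
- bot.movep(position, orientation): joint-space move of the TCP to a pose.
- bot.move_straight(position, orientation=None, feed=0.15): straight line of the TCP; orientation=None keeps the orientation; feed is the mean speed in m/s.
- bot.move_j(angles): joint-space move.
- grip(opening): opening from 0.0 (shut) to 1.0 (fully open); the grip force is fixed at half the most; returns when the fingers have stopped.
- bot.dwell(seconds).
- kin.inverse_kinematics(position, orientation): joint angles nearest the present ones, or None.
- state(): the state.
- cams.get_image(name): name is "side" or "top"; returns a dict with "pixels" (400x640x3 uint8, red, green, blue), "fx", "fy", "cx", "cy" (pixels), "R" (3x3) and "t" (3): a world point X has camera coordinates R X + t. Camera axes: x right, y down, z forward; pixel columns grow to the right and rows downward; lengths in m; the calibration is good to about 2 mm. A picture is of the moment at which its call begins. There is no depth.
A pose or a line that the arm cannot do raises bot.IKError and nothing moves.
- order.job_done(): hands the job in; it is judged then, once.
The state is a dict: "t": time; "joint_positions": joint angles; "joint_velocities": joint speeds; "joint_efforts": joint torques, N m; "ee_pos": TCP position; "orientation": TCP orientation; "ft_force": force on the tool from outside, world axes, zero at the start; "wrist_torque": the same for the moment, N m; "gripper_width": opening from 0.0 (shut) to 1.0 (fully open); "grasp_force": force on a finger pad.
Only numpy, scipy, OpenCV 4.12 (cv2) and the standard library are available. Lean on these libraries where they do the work, as an engineer would, in place of code of your own. Each camera call takes 0.05 s, during which the arm holds its last target. There are 200 camera calls.

TASK

Change over the two slide racks: take the narrow one off the drain hook and stand it upright in the empty middle bay of the drip tray, then hang the wide one by its handle on the hook and push it back under the clear shield, over the little ridge in the hook's arm, until its knob is up against the post, and leave it hanging there. Be gentle: do not ram or drop the racks or tip the slides out, and leave everything else where it is.

Things in the scene. Friction and masses are not known exactly. Their poses are not given: they have to be found in the camera images.
- stand: White drain stand, fixed. Origin on the table, middle of its 200 x 130 x 12 mm base plate, z up, +x from the hook's tip to the post. The flat steel hook arm (14 mm wide, 10 thick, top face 200 mm above the table) runs along x at y = 0 from its upturned tip (x = -90 to -84 mm, rising 12 mm above the arm) to a rigid white post (40 mm wide, 276 tall, front face at x = +55 mm).
- hook_front (a point): Point on the middle of the hook arm's top face, x = -30 mm in the stand's frame, in front of the shield: room to lower a handle bar on to the arm. Axes of the stand.
- ridge (a point): Crest of the ridge across the polished, slippery arm: x = +24 mm in the stand's frame, 1.5 mm high, 8 degree flanks 11 mm long. A few newtons take a rack over. Pushed hard on its knob it leans forward and can wedge, knob top on post, with its bar still at the ridge: then ease off, let it swing back, push again slowly; pushing low leans it least. Axes of the stand.
- shield_edge (a point): Middle of the front lower edge of the clear shield: x = +21 mm, 280 mm above the table. The shield, 5 mm thick and 120 mm wide, reaches back over the post, open at front and sides. Fingers pointing straight down cannot follow a rack home beneath it; closed fingers tilted forward about 40 degrees can. Axes of the stand.
- seat (a point): Point on the arm's top face, x = +48 mm in the stand's frame, over which the bar lies when the rack is home, behind the ridge with its knob against the post (bar centre about 5 mm above the arm). Axes of the stand.
- rack_narrow: Steel slide rack, about 240 g (+-25 %). Origin: centre of underside, z up. Basket 46 (x) x 88 (y) x 32 mm tall, slides stand 38 mm high in it. Rigid wire handle over it in the y-z plane: uprights at y = +-42 mm, 8 mm thick bar across. The window under the bar is 75 mm wide, 70 mm high. At the start it hangs by its bar on the front of the hook arm.
- rack_narrow_bar (a point): Peak of the narrow rack's handle bar, on its centre line, 115 mm above the rack's underside; the bar runs along y, falling 6 mm to each end like a shallow roof. Axes of the rack.
- rack_narrow_knob (a point): Middle of the narrow rack's black grip knob, 14 x 14 mm and 45 mm tall, upright on the middle of the bar (from 3 to 48 mm above the bar's centre line). Axes of the rack.
- rack_wide: Steel slide rack, about 300 g (+-25 %). Origin: centre of underside, z up. Basket 62 (x) x 88 (y) x 32 mm tall, slides stand 38 mm high in it. Rigid wire handle over it in the y-z plane: uprights at y = +-42 mm, 8 mm thick bar across. The window under the bar is 75 mm wide, 70 mm high. At the start it stands in an end bay of the tray. It may hang either way round.
- rack_wide_bar (a point): Peak of the wide rack's handle bar, on its centre line, 115 mm above the rack's underside; the bar runs along y, falling 6 mm to each end like a shallow roof. Axes of the rack.
- rack_wide_knob (a point): Middle of the wide rack's black grip knob, 14 x 14 mm and 45 mm tall, upright on the middle of the bar (from 3 to 48 mm above the bar's centre line). Axes of the rack.
- tray: Steel drip tray, fixed, 285 mm (x) x 125 mm (y) x 22 mm tall, walls 4 mm, floor 4 mm; origin: centre of its underside. Two dividers as high as the walls part it into three bays in a row along x, each about 90 mm (x) x 117 mm (y), centres at x = -93.5, 0 and +93.5 mm. The middle bay is empty; the end bays hold the wide rack and a beaker.
- free_bay (a point): Centre of the floor of the tray's empty middle bay; axes of the tray.
- beaker: Glass beaker, 60 mm dia, 70 mm tall, in an end bay of the tray; origin: centre of its underside. Leave alone.
- dropper: Small amber dropper bottle, 30 mm dia, 60 mm tall; origin: centre of its underside. Leave alone.
- slide_box: Flat grey slide box, 100 x 160 x 32 mm; origin: centre of its underside. Leave alone.
- dish: Clear culture dish, 90 mm dia, 14 mm tall; origin: centre of its underside. Leave alone.
- eyepiece: Black eyepiece, 44 mm dia, 56 mm tall, standing; origin: centre of its underside. Leave alone.
- wash: White wash bottle, 64 mm dia, 160 mm tall; origin: centre of its underside. Leave alone.
- objective: Steel microscope objective, 26 mm dia, 42 mm tall, standing; origin: centre of its underside. Leave alone.
There are look-alikes about, which are no part of the job. What is shaped like the rack_narrow but brown or green is not meant. What is shaped like the rack_wide but brown or green is not meant.

How it is judged:
By the outcome, as a careful person would: the job done as asked, in the order asked, and still so for the second after the job is handed in, with the robot touching nothing.
It also fails if it takes over 72 s, if anything falls off the work surface, if the arm or the gripper's body presses on something with over 40 N, if the wrist force passes 120 N, or if a joint passes its speed limit or range.

## Working session

There is one attempt and no reset: what is moved stays moved. The work goes in short steps, each a Python script; the robot and the scene stay as the last script left them, time stands still between calls to the robot, and variables do not carry over. Pictures are saved under pics/ and viewed, at most 10 in all, crops included, and the job is handed in when it is done.

```bash
ls; mkdir -p pics; python3 - <<'E'
from plant import bot, grip, kin, state, cams, order
import cv2,numpy as np
for n in("side","top"):
    d=cams.get_image(n); cv2.imwrite(f"pics/{n}0.png",d["pixels"][:,:,::-1]); np.savez(f"pics/{n}0.npz",**d)
    print(n,d["fx"],d["fy"],d["cx"],d["cy"],np.round(d["R"],4).tolist(),np.round(d["t"],4), -np.array(d["R"]).T@d["t"])
print(bot.pinch_z,state())
E
```

```text
pics
side 407.9467834723728 407.9467834723728 311.2750391445582 197.0629619328745 [[0.9168, -0.3993, -0.0061], [-0.2457, -0.552, -0.7968], [0.3149, 0.732, -0.6042]] [-0.4689  0.2619  1.1966] [ 0.11751065 -0.91864885  0.92875584]
top 409.1582155716647 409.1582155716647 326.6351975558205 205.13467182680765 [[0.0249, -0.9997, 0.0024], [-0.9948, -0.025, -0.0991], [0.0992, 0.0001, -0.9951]] [-0.0314  0.5476  1.5314] [ 0.39366346 -0.01785603  1.57823683]
0.0187 {'t': 0.1, 'joint_positions': array([ 5.57712415e+01,  1.48474226e+01,  1.19392277e+00,  7.64153201e+01,
       -1.70188390e-03,  8.12582625e+01]), 'joint_velocities': array([-0.05159589,  0.00383787,  0.1019325 ,  0.0876918 , -0.0213137 ,
        0.04418224]), 'joint_efforts': array([ 7.38478760e-03, -5.56693125e+01,  3.45071340e+01,  1.16131076e-02,
       -2.24647906e-06,  2.78056012e-05]), 'ee_pos': array([0.23652354, 0.4962654 , 0.23072643]), 'orientation': array([-1.79931721e+02, -8.77719327e-03,  1.54512975e+02]), 'ft_force': array([ 0.50872921, -0.42267362, -0.34077082]), 'wrist_torque': array([-0.00082762, -0.00274583, -0.00736049]), 'grasp_force': 0.0, 'gripper_width': 1.0013407473643894}
```

View pics/side0.png

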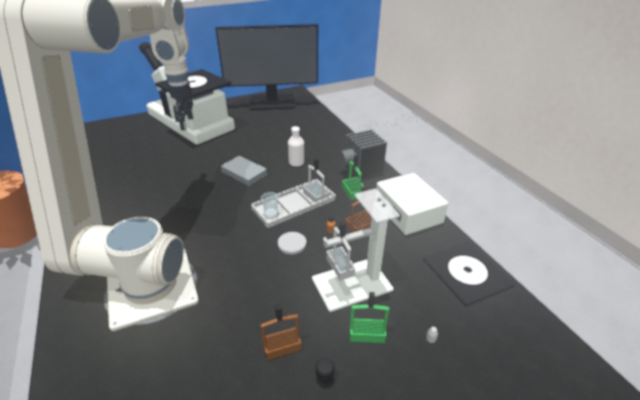

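View pics/top0.png

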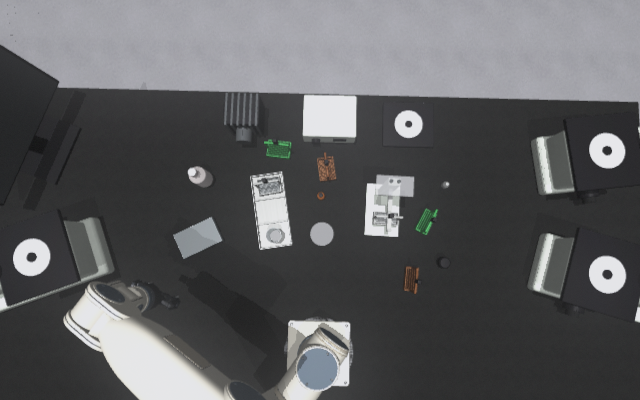

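The side view shows the stand at about (355,260), with the steel rack hanging at (340,258), and the tray at (293,203) with a steel rack in its far end at (315,185). The look-alikes are green at (369,322) and (352,183), and brown at (281,335) and (357,217). In the top view the stand is at (390,210) and the tray at (270,210). The two steel (grey) racks are the ones meant, and I'll confirm that in one enlarged crop.

```bash
python3 - <<'E'
import cv2,numpy as np
s=cv2.imread("pics/side0.png");t=cv2.imread("pics/top0.png")
f=lambda im,x,y,w,h,k:cv2.resize(im[y:y+h,x:x+w],None,fx=k,fy=k,interpolation=cv2.INTER_CUBIC)
# side stand crop x300-400,y185-310 ; side tray x245-345 y150-225; top stand x355-425 y170-240; top tray 245-300,165-255
A=f(s,305,185,95,125,4)  #380x500
B=f(s,245,150,100,75,4)  #400x300
C=f(t,360,170,70,75,4)#280x300
o=np.zeros((600,790,3),np.uint8);o[:500,:380]=A;o[:300,385:785]=B;o[300:600,385:665]=C
o[500:600,:380]=0
D=f(t,245,165,55,90,3)
o[305:575,668:790]=D[:,:122]
cv2.imwrite("pics/crop1.png",o)
E
```

```text
(no output)
```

View pics/crop1.png

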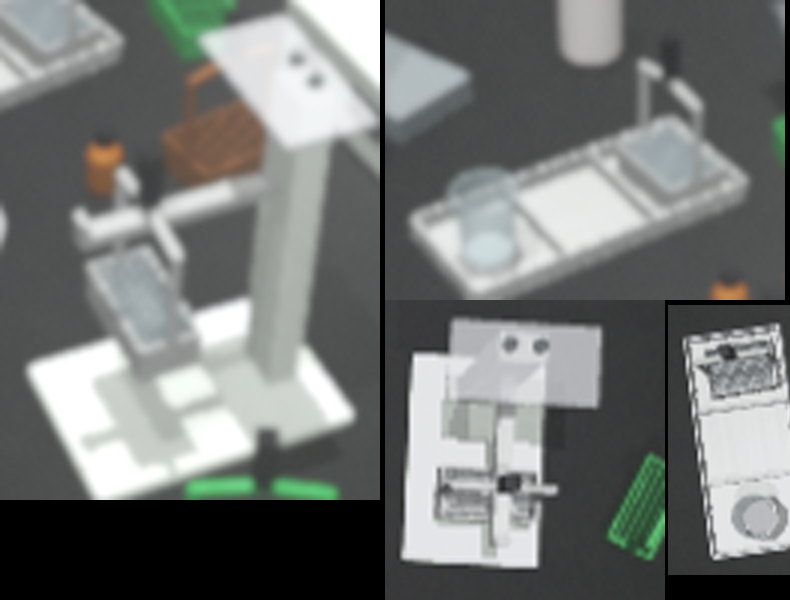

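The crop confirms both. The grey narrow rack hangs on the hook, with its knob at side (342,231) and top (391,215.6). The grey wide rack stands in the tray's far bay, with its knob at side (316,164) and top (264,180). The green and brown ones are look-alikes. Next I'll fit the poses from the picked points.

```bash
cat > geo.py <<'E'
import numpy as np
from scipy.optimize import least_squares
C={n:dict(np.load(f"pics/{n}0.npz")) for n in("side","top")}
def proj(n,X):
    d=C[n];p=d["R"]@np.asarray(X)+d["t"];return np.array([d["fx"]*p[0]/p[2]+d["cx"],d["fy"]*p[1]/p[2]+d["cy"]])
def tri(obs):
    return least_squares(lambda X:np.concatenate([proj(n,X)-uv for n,uv in obs]),[.5,0,.1])
def loc(p,l):
    c,s=np.cos(p[2]),np.sin(p[2]);return np.array([p[0]+c*l[0]-s*l[1],p[1]+s*l[0]+c*l[1],l[2]+p[3]])
def pose(obs,x0):
    r=least_squares(lambda p:np.concatenate([proj(n,loc(p,l))-uv for n,uv,l in obs]),list(x0)+[0],loss="soft_l1")
    return r.x,np.round(r.fun.reshape(-1,2),1).tolist()
E
python3 - <<'E'
from geo import *
A=lambda u,v:("side",np.array([305+u/4-.375,185+v/4-.375]))
B=lambda u,v:("side",np.array([245+(u-385)/4-.375,150+v/4-.375]))
Cc=lambda u,v:("top",np.array([360+(u-385)/4-.375,170+(v-300)/4-.375]))
D=lambda u,v:("top",np.array([245+(u-668)/3-.33,165+(v-305)/3-.33]))
m=lambda o,x,y,z:(*o,(x,y,z))
st=[m(A(28,370),-.1,.065,.012),m(A(98,498),-.1,-.065,.012),m(A(352,410),.1,-.065,.012),
 m(Cc(413,355),.1,.065,.012),m(Cc(402,560),-.1,.065,.012),m(Cc(538,567),-.1,-.065,.012),
 m(A(200,40),.021,.06,.285),m(A(290,145),.021,-.06,.28),m(Cc(447,400),.021,.06,.285),m(Cc(599,408),.021,-.06,.285),m(A(80,210),-.09,.0,.212),m(Cc(490,556),-.09,0,.212)]
print("stand",*pose(st,(.5,-.17,0)))
tr=[m(B(412,217),-.1425,.0625,.022),m(B(665,115),.1425,.0625,.022),m(B(747,178),.1425,-.0625,.022),m(B(473,290),-.1425,-.0625,.022),
 m(D(684,338),.1425,.0625,.022),m(D(783,325),.1425,-.0625,.022),m(D(712,558),-.1425,.0625,.022)]
print("tray",*pose(tr,(.5,.15,0)))
for n,o in dict(nk=[A(149,184),Cc(510,484)],wk=[B(670,58),D(727,352)]).items():
    r=tri(o);print(n,r.x,r.fun)
wh=[m(B(645,66),0,.042,.109),m(B(700,102),0,-.042,.109),m(B(670,58),0,0,.1405),m(D(727,352),0,0,.1405)]
print("wide",*pose(wh,(.57,.15,0)))
E
```

```text
stand [ 0.53860913 -0.23087168 -0.02847209  0.00222265] [[-0.4, -1.6], [-0.1, -0.1], [0.2, 0.2], [-0.3, -0.7], [0.1, -0.1], [0.2, -0.0], [-0.7, -1.5], [-1.0, 1.3], [0.2, -0.5], [-0.1, -0.5], [-0.7, 1.8], [3.4, -2.7]]
tray [0.52465999 0.1936873  0.16866859 0.0024623 ] [[-0.9, -0.5], [1.7, 0.1], [-0.1, 0.3], [0.3, 0.2], [0.1, 0.0], [-0.7, -0.2], [0.2, 0.6]]
nk [ 0.49834488 -0.23105914  0.22691853] [ 0.10544166 -0.01300806 -0.05470591  0.12586215]
wk [0.61962765 0.20530422 0.14280568] [-0.04125973  0.00448066  0.01547478 -0.03823546]
wide [0.62030712 0.2046901  0.23619467 0.00484247] [[-0.5, -0.2], [-0.1, 1.0], [0.2, -0.6], [0.1, -0.3]]
```

```bash
cat > hlp.py <<'E'
from plant import bot, grip, kin, state, cams, order
import numpy as np, cv2
S=(0.5386,-0.2309,np.radians(-1.6)); 
def st(x,y,z):
    c,s=np.cos(S[2]),np.sin(S[2]);return [S[0]+c*x-s*y,S[1]+s*x+c*y,z]
def down(yaw,pitch=0): return [180,pitch,yaw]
def rep(tag=""):
    s=state();print(tag,"t%.1f"%s["t"],"p",np.round(s["ee_pos"],4),"F",np.round(s["ft_force"],1),"M",np.round(s["wrist_torque"],2),"g",round(s["grasp_force"],1),"w",round(s["gripper_width"],3))
def snap(name,crops):
    out=[]
    for n,(x,y,w,h) in crops:
        d=cams.get_image(n);out.append(cv2.resize(d["pixels"][y:y+h,x:x+w,::-1],(390,int(390*h/w)),interpolation=cv2.INTER_CUBIC))
    H=max(o.shape[0] for o in out);I=np.zeros((H,395*len(out),3),np.uint8)
    for i,o in enumerate(out):I[:o.shape[0],395*i:395*i+390]=o
    cv2.imwrite(f"pics/{name}.png",I)
E
python3 - <<'E'
from hlp import *
for y in(-1.6,178.4):
  for p in (st(-.04,0,.36),st(-.15,0,.25),[.525,.194,.25],[.62,.205,.25]): print(y,np.round(kin.inverse_kinematics(p,down(y)),0))
  print(kin.inverse_kinematics(st(.041,0,.213),down(y,40 if y>0 else -40)))
bot.movep(st(-.04,0,.36),down(178.4)); rep("above")
bot.move_straight(st(-.04,0,.216),feed=.12); rep("at")
snap("a",[("side",(280,160,130,130)),("top",(340,150,110,110))])
E
```

```text
-1.6 [-34.  15.  20.  95.   0. 148.]
-1.6 [-41.   5.  -9.  77.   0. 141.]
-1.6 [  12.   16.    5.   79.    0. -167.]
-1.6 [  11.   25.   19.   84.    0. -167.]
[-40.83482887   3.39689687 -28.77249385  24.80943502  23.98913053
 147.97211009]
178.4 [-34.  15.  20.  95.   0. -32.]
178.4 [-41.   5.  -9.  77.   0. -39.]
178.4 [12. 16.  5. 79.  0. 13.]
178.4 [11. 25. 19. 84.  0. 13.]
[-40.83482887   3.39689687 -28.77249385  24.80943502  23.98913053
 -32.02788991]
above t2.9 p [ 0.4988 -0.2292  0.36  ] F [-0.5 -0.6  0. ] M [0.02 0.01 0.01] g 0.0 w 1.001
at t4.2 p [ 0.4989 -0.23    0.2167] F [ 0.6 -0.5 -0.1] M [-0.    0.01  0.01] g 0.0 w 1.0
```

View pics/a.png

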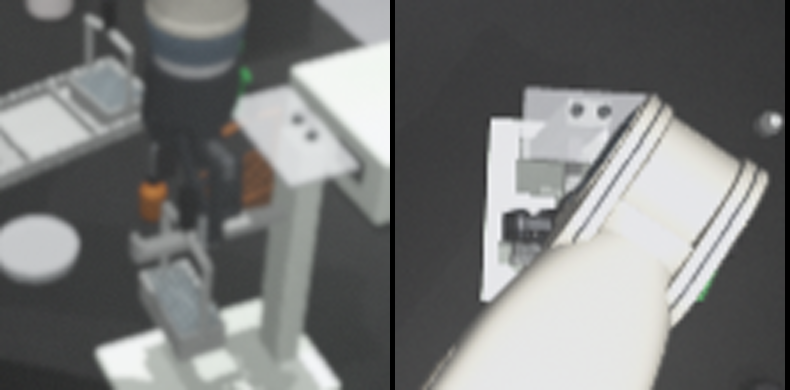

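The gripper's fingers straddle the black knob (side crop (187,205), about pixel (342,228)), and both fingers are clear of the bar. Next: close, lift a little, slide out past the tip, then carry.

```bash
python3 - <<'E'
from hlp import *
o=down(178.4)
grip(0.0); rep("closed")
bot.move_straight(st(-.04,0,.246),feed=.06); rep("lift30")
bot.move_straight(st(-.155,0,.246),o,feed=.10); rep("out")
snap("b",[("side",(240,150,150,150)),("top",(340,150,110,110))])
E
```

```text
closed t5.0 p [ 0.4987 -0.2299  0.2161] F [ 0.2 -0.3  0.7] M [-0.05 -0.02 -0.01] g 58.7 w 0.156
lift30 t5.6 p [ 0.4986 -0.2298  0.246 ] F [-0.6  0.1 -2.2] M [ 0.    0.01 -0.01] g 58.4 w 0.15
out t6.9 p [ 0.3841 -0.2267  0.2459] F [-0.  -0.  -2.7] M [ 0.01 -0.02 -0.02] g 58.3 w 0.154
```

View pics/b.png

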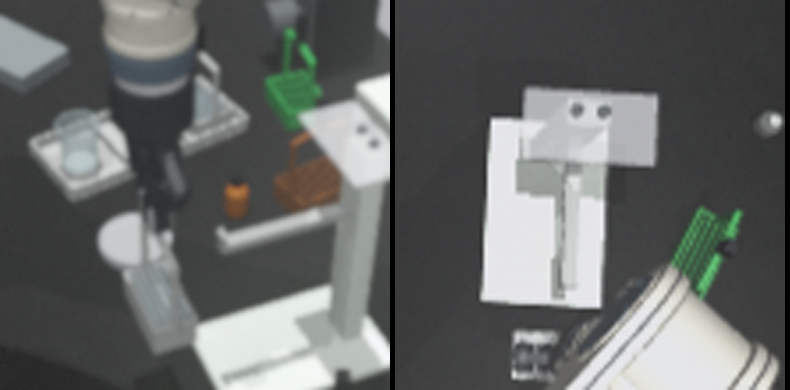

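The narrow rack is off the hook and held straight, with its basket at side crop (160,300) and top crop (533,355). The bare hook arm shows at top crop x≈572, from y≈175 to 290. Next I'll carry the rack to the middle bay.

```bash
python3 - <<'E'
from hlp import *
T=[.5247,.1937]; o=down(-170.3)
bot.move_straight(st(-.155,0,.33),feed=.15)
bot.movep(T+[.30],o); rep("over")
bot.move_straight(T+[.17],feed=.12)
bot.move_straight(T+[.142],feed=.04); rep("low")
snap("c",[("side",(240,120,110,110)),("top",(220,150,110,110))])
E
```

```text
over t9.3 p [0.5249 0.1928 0.3   ] F [ 0.2 -0.2 -2.1] M [ 0.04 -0.01  0.  ] g 58.7 w 0.156
low t11.4 p [0.5248 0.1937 0.1422] F [ 0.1 -0.7 -2.5] M [-0.06 -0.04  0.01] g 58.7 w 0.155
```

View pics/c.png

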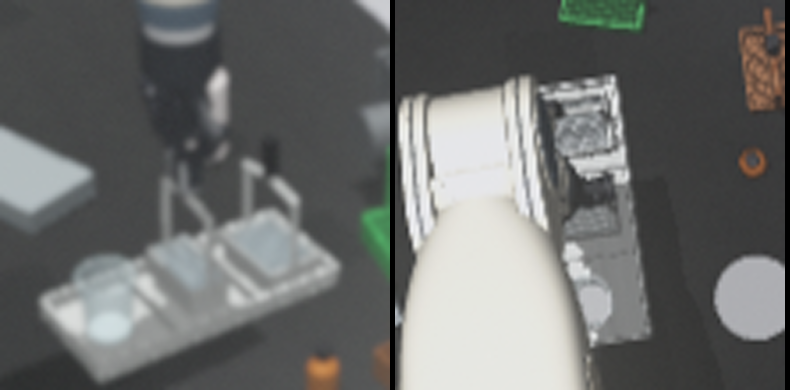

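The narrow rack is just above the middle bay's floor (side crop (185,270)), clear of both dividers. Now I'll lower it to contact and release.

```bash
python3 - <<'E'
from hlp import *
T=[.5247,.1937]; z=.142
bot.move_straight(T+[.1345],feed=.02);f0=-2.5;z=.1345
while state()["ft_force"][2]<0.5 and z>.124:
    z-=.001;bot.move_straight(T+[z],feed=.015);bot.dwell(.05)
rep("contact");print(z)
grip(.6);bot.dwell(.1);rep("open")
bot.move_straight(T+[.22],feed=.12);rep("up")
snap("d",[("side",(240,120,110,110)),("top",(220,150,110,110))])
E
```

```text
contact t13.3 p [0.5249 0.1937 0.131 ] F [-1.5 -0.6  4. ] M [-0.2   0.25  0.01] g 59.5 w 0.154
0.1305
open t13.8 p [0.5247 0.1937 0.1305] F [ 0.4 -0.4  0.1] M [-0.02 -0.04 -0.  ] g 0.0 w 0.602
up t14.7 p [0.5244 0.1936 0.2192] F [ 0.7 -0.2 -0.1] M [-0.02  0.   -0.06] g 0.0 w 0.598
```

View pics/d.png

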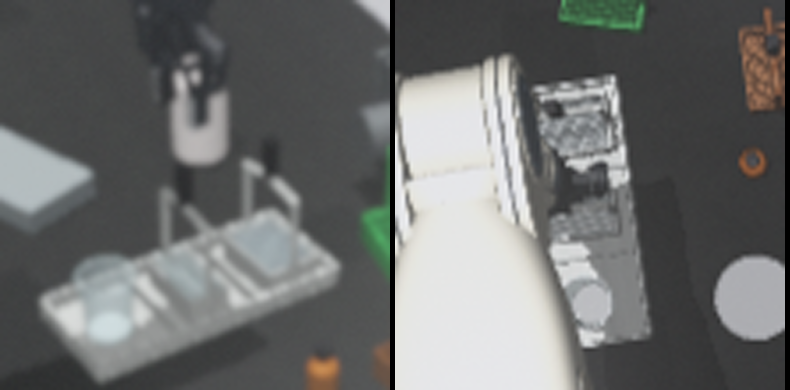

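The narrow rack stands upright in the middle bay, with its knob at side crop (183,183), and the gripper is clear of it. Next is the wide rack: grasp, lift and carry to in front of the hook.

```bash
python3 - <<'E'
from hlp import *
W=[.6200,.2049]
bot.movep(W+[.22],down(-168))
grip(.8)
bot.move_straight(W+[.130],feed=.1); rep("at")
grip(0.0); rep("closed")
bot.move_straight(W+[.150],feed=.04); rep("l1")
bot.move_straight(W+[.33],feed=.15)
bot.movep([.42,0.0,.33],down(178.4))
bot.movep(st(-.155,0,.30),down(178.4)); rep("front")
snap("e",[("side",(240,120,150,150)),("top",(330,150,110,110))])
E
```

```text
at t16.6 p [0.6204 0.205  0.1307] F [ 0.5 -0.7 -0.6] M [-0.02  0.03  0.03] g 0.0 w 0.799
closed t17.2 p [0.6202 0.2048 0.1303] F [ 1.4 -0.4  2. ] M [-0.17 -0.06  0.04] g 59.1 w 0.154
l1 t17.8 p [0.6199 0.2049 0.15  ] F [-0.3  0.5 -3.1] M [ 0.03 -0.06 -0.  ] g 58.4 w 0.158
front t21.2 p [ 0.3843 -0.2259  0.3   ] F [-0.1  0.5 -2.7] M [ 0.02 -0.02 -0.01] g 58.4 w 0.156
```

View pics/e.png

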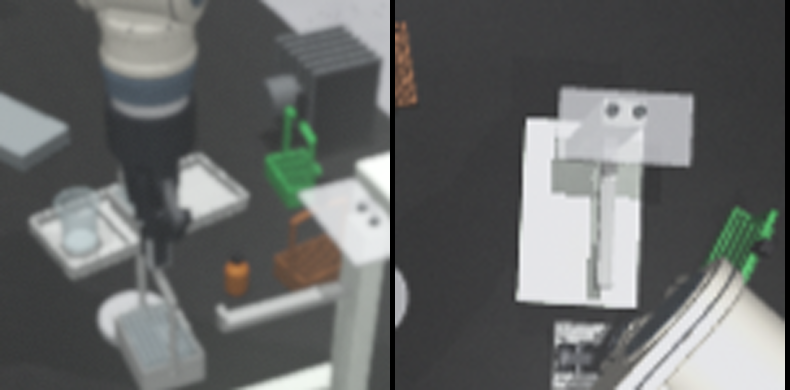

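The wide rack is held level in front of the tip, its basket at side crop (160,345). The hook tip is at side pixel (325,239) and top pixel (389,231.5). I'll check that against the model, then hang the rack.

```bash
python3 - <<'E'
from hlp import *
from geo import proj,tri
print(proj("side",st(-.09,0,.208)),proj("top",st(-.087,0,.212)),proj("top",st(0,0,.2)))
X=tri([("side",np.array([325.2,239.])),("top",np.array([389,231.2]))]).x
print("tip",X,"exp",st(-.088,0,.208))
y0=(X[1]-st(-.088,0,0)[1]);print("dy",y0)
assert abs(y0)<.01
bot.move_straight(st(-.155,0,.246),feed=.12)
bot.move_straight(st(-.03,0,.246),feed=.08); rep("in")
bot.move_straight(st(-.03,0,.221),feed=.04); rep("low")
z=.221
while state()["ft_force"][2]<-0.3 and z>.208:
    z-=.001;bot.move_straight(st(-.03,0,z),feed=.015);bot.dwell(.05)
rep("contact")
E
```

```text
[323.88457048 240.76239747] [389.20555527 230.02119524] [389.62502687 204.47862402]
tip [ 0.45030317 -0.22864412  0.21348493] exp [np.float64(0.4506343098764488), np.float64(-0.22844289579232593), 0.208]
dy -0.00020122800091429416
in t23.6 p [ 0.5083 -0.2301  0.2462] F [-0.6  0.  -3.4] M [ 0.02 -0.02 -0.03] g 58.4 w 0.151
low t24.4 p [ 0.5087 -0.2301  0.2211] F [ 0.4  1.4 -2.5] M [-0. -0.  0.] g 58.4 w 0.153
contact t26.2 p [ 0.5088 -0.2301  0.2157] F [-0.3  0.9  6. ] M [ 0.18  0.3  -0.05] g 59.7 w 0.155
```

The bar has settled on the arm at the expected height. Next I'll release, back off, re-approach with the fingers shut and tilted, and push slowly.

```bash
python3 - <<'E'
from hlp import *
bot.move_straight(st(-.03,0,.2148),feed=.02)
grip(.5);bot.dwell(.1);rep("open")
bot.move_straight(st(-.03,0,.31),feed=.12)
o=down(178.4,40)
bot.movep(st(-.10,0,.32),o)
grip(0.0)
bot.move_straight(st(-.06,0,.26),o,feed=.15)
bot.move_straight(st(-.06,0,.211),o,feed=.08); rep("behind")
x=-.06
while x<-.006:
    x+=.006;bot.move_straight(st(x,0,.211),o,feed=.03)
    f=state()["ft_force"]
    if f[0]<-5:break
rep("x%.3f"%x)
snap("f",[("side",(280,150,130,150)),("top",(340,150,110,110))])
E
```

```text
open t26.9 p [ 0.5086 -0.2301  0.2147] F [ 0.5 -0.2  0.1] M [ 0.    0.03 -0.01] g 0.0 w 0.504
behind t30.5 p [ 0.4788 -0.2295  0.2116] F [ 0.3 -0.1  0. ] M [0.04 0.56 0.01] g 0.0 w -0.003
x-0.000 t34.0 p [ 0.5387 -0.2308  0.2109] F [-1.8 -0.3  0.2] M [-0.    0.71  0.02] g 0.5 w 0.001
```

View pics/f.png

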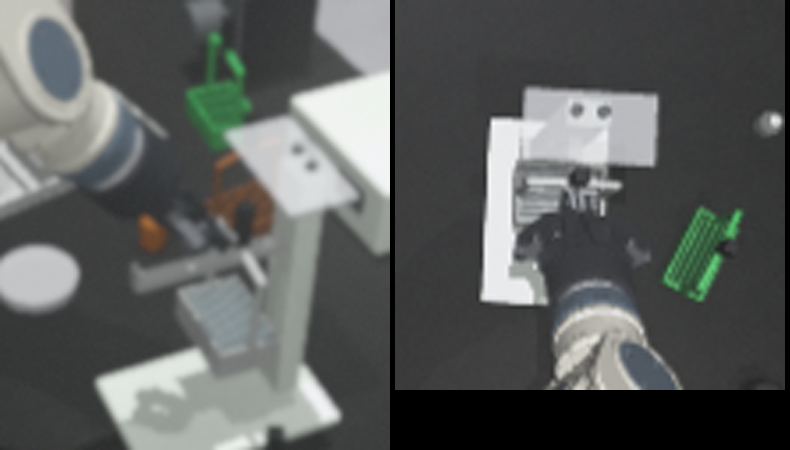

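The rack is straight on the arm with the closed fingers behind its knob (side crop (243,220), top crop (580,178)). The bar is at the foot of the ridge. I'll push on slowly while watching the force.

```bash
python3 - <<'E'
from hlp import *
o=down(178.4,40)
x=0.
while x<.036:
    x+=.002;bot.move_straight(st(x,0,.211),o,feed=.015)
    s=state();print("%.3f t%.1f F%.1f,%.1f x%.4f"%(x,s["t"],s["ft_force"][0],s["ft_force"][2],s["ee_pos"][0]),end=" | ")
    if s["ft_force"][0]<-6:break
rep("end")
E
```

```text
0.002 t34.4 F-0.7,0.9 x0.5407 | 0.004 t34.7 F-0.4,0.8 x0.5427 | 0.006 t35.0 F-2.6,-0.5 x0.5446 | 0.008 t35.2 F-2.5,1.8 x0.5466 | 0.010 t35.5 F-1.3,0.9 x0.5487 | 0.012 t35.8 F-1.4,0.6 x0.5506 | 0.014 t36.1 F-0.8,0.4 x0.5526 | 0.016 t36.4 F0.7,-0.0 x0.5547 | 0.018 t36.6 F0.0,-0.9 x0.5567 | 0.020 t36.9 F-0.0,0.4 x0.5587 | 0.022 t37.2 F1.1,-0.2 x0.5607 | 0.024 t37.5 F-0.3,0.6 x0.5627 | 0.026 t37.8 F-0.3,0.1 x0.5647 | 0.028 t38.1 F0.6,-1.1 x0.5667 | 0.030 t38.4 F-2.0,1.1 x0.5686 | 0.032 t38.6 F-21.4,11.4 x0.5692 | end t38.6 p [ 0.5692 -0.2317  0.2108] F [-21.4   1.5  11.4] M [0.17 2.38 0.14] g 11.3 w -0.002
```

The rack went over the ridge, and hard contact came at the expected home position. I'll ease off and look.

```bash
python3 - <<'E'
from hlp import *
o=down(178.4,40)
bot.move_straight(st(.026,0,.211),o,feed=.03); rep()
bot.move_straight(st(-.05,0,.212),o,feed=.12)
bot.move_straight(st(-.06,0,.26),o,feed=.12)
bot.movep(st(-.17,.10,.36),down(178.4)); bot.dwell(.3);rep("clear")
snap("g",[("side",(290,170,120,160)),("top",(350,165,80,80))])
E
```

```text
t39.0 p [ 0.5647 -0.2317  0.2111] F [ 0.   0.1 -0.5] M [ 0.03  0.61 -0.07] g 0.0 w -0.002
clear t41.5 p [ 0.3713 -0.1265  0.3595] F [-0.4  0.2  0.8] M [-0.01 -0.02 -0.05] g 0.0 w -0.0
```

View pics/g.png

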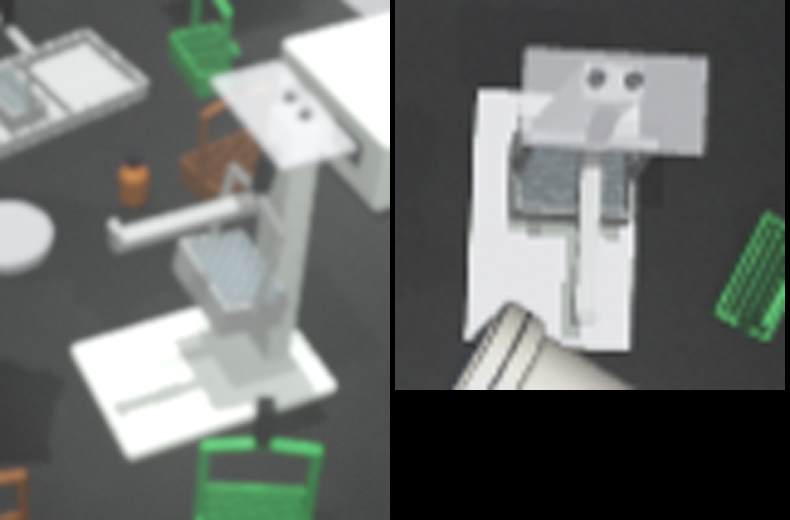

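The views are used up, so I'll check the final pose numerically against the pixels read from that picture: knob at side (371,225), bar's left end at side (362.3,220.8), and basket front corners at top (374,208.7) and (397.8,209.7).

```bash
python3 - <<'E'
from hlp import *
from geo import proj
from scipy.optimize import least_squares
def rk(bx,th,l): # l: rack pt relative to bar centre; th lean (knob toward +x)
    c,s=np.cos(th),np.sin(th);return st(bx+c*l[0]+s*l[2],l[1],.2045-s*l[0]+c*l[2])
pts=[("side",(370.6,224.4),(0,0,.0255),'knob'),("side",(362,220.5),(0,.042,-.006),'barL'),
("top",(373.7,208.7),(-.031,.044,-.083),'FL'),("top",(397.6,209.7),(-.031,-.044,-.083),'FR'),("side",(343.5,251),(-.031,.044,-.083),'sFL'),("side",(355.8,269),(-.031,-.044,-.115),'sFRbot')]
for bx,th in((.048,0),(.045,3),(.037,12),(.03,0),(.026,15)):
    print(bx,th,[(n,np.round(proj(c,rk(bx,np.radians(th),l))-uv,1).tolist()) for c,uv,l,n in pts])
r=least_squares(lambda p:np.concatenate([proj(c,rk(p[0],p[1],l))-uv for c,uv,l,n in pts]),[.045,0],x_scale=[.01,.1],loss="soft_l1")
print(r.x[0],np.degrees(r.x[1]))
print("ridge,post px",proj("side",st(.024,0,.2015)),proj("side",st(.055,.0,.23)), proj("side",st(.055,-.02,.1)))
# dark-knob pixels in side image now
I=cams.get_image("side")["pixels"].astype(int);print(I.sum(2)[212:236,360:382]//3)
E
```

```text
0.048 0 [('knob', [1.6, -3.5]), ('barL', [1.9, -0.1]), ('FL', [0.4, -7.4]), ('FR', [1.1, -7.1]), ('sFL', [8.4, -7.7]), ('sFRbot', [9.9, 3.5])]
0.045 3 [('knob', [1.0, -3.3]), ('barL', [0.8, 0.2]), ('FL', [0.4, -5.4]), ('FR', [1.1, -5.1]), ('sFL', [6.1, -7.5]), ('sFRbot', [7.0, 4.0])]
0.037 12 [('knob', [-0.3, -2.8]), ('barL', [-2.1, 1.0]), ('FL', [0.4, 0.1]), ('FR', [1.2, 0.4]), ('sFL', [-0.2, -7.2]), ('sFRbot', [-1.2, 4.9])]
0.03 0 [('knob', [-4.5, -1.8]), ('barL', [-4.0, 1.5]), ('FL', [0.2, -2.4]), ('FR', [0.9, -2.1]), ('sFL', [2.7, -6.0]), ('sFRbot', [4.0, 5.4])]
0.026 15 [('knob', [-3.6, -1.8]), ('barL', [-5.8, 2.0]), ('FL', [0.3, 4.2]), ('FR', [1.2, 4.5]), ('sFL', [-5.0, -6.5]), ('sFRbot', [-6.6, 5.8])]
0.03868796075535634 11.692340212977928
ridge,post px [363.31391605 231.31049958] [374.55854381 220.23571775] [373.97652396 260.07297427]
[[103 101 101 100 100 102 114 137 165 193 214 226 232 236 237 238 239 238
  239 240 242 244]
 [104 102  98  97  97 101 105 116 137 168 199 219 228 233 234 236 238 239
  239 240 242 244]
 [102  99  97  95  98 102 102 104 114 141 177 205 220 226 2
[... 1287 characters left out ...]
6  90 102 126 144 152 153 156
  165 174 178 179]
 [154 144 133 130 135 143 145 137 118 109 112 114 122 137 148 152 154 158
  167 176 178 179]
 [184 180 167 158 159 164 164 156 140 137 143 145 143 146 151 151 154 160
  169 175 179 179]
 [212 208 192 176 171 171 170 165 155 154 162 166 160 153 150 151 154 161
  171 177 179 180]
 [226 222 206 187 174 169 167 163 158 157 165 172 169 158 150 150 153 162
  172 178 179 179]
 [228 224 210 189 170 161 158 156 153 151 159 170 172 164 155 151 153 162
  173 178 178 178]
 [217 211 198 178 160 150 146 144 142 143 151 164 171 169 160 154 156 163
  173 177 177 178]
 [192 182 170 156 144 137 132 129 129 134 145 157 167 172 166 157 157 164
  174 178 178 179]]
```

```bash
python3 - <<'E'
from hlp import *
from geo import proj,C
np.set_printoptions(linewidth=250)
now={n:cams.get_image(n)["pixels"] for n in("side","top")}
np.savez("pics/now.npz",**now)
g=lambda a:a.astype(int).sum(2)//3
d=g(now["top"])-g(C["top"]["pixels"])
print("top diff rows182-216 cols372-402");print(d[182:217,372:402])
def rk(bx,th,l):
    c,s=np.cos(th),np.sin(th);return st(bx+c*l[0]+s*l[2],l[1],.2045-s*l[0]+c*l[2])
for bx,th in((.048,0),(.0395,10.4),(.030,22),(.030,0)):
    t=np.radians(th);print(bx,th,{k:[np.round(proj(n,rk(bx,t,l)),1).tolist() for n in("top","side")] for k,l in dict(knobtop=(0,0,.048),knobbot=(0,0,.003),barL=(0,.042,-.006),barR=(0,-.042,-.006),frontrimL=(-.031,.044,-.083),frontrimR=(-.031,-.044,-.083)).items()})
s0=C["side"]["pixels"];print("side0 knob");print(g(s0)[216:240,332:352]); print("pred",proj("side",st(-.04,0,.2075)),proj("side",st(-.04,0,.2525)))
print("post edges rows 262,270,276 cols 360-390");print(g(s0)[[262,270,276],360:390]);print([proj("side",st(.055,y,z)).round(1) for y in(.02,-.02) for z in(.1,.05,.012)])
E
```

```text
top diff rows182-216 cols372-402
[[  2   1  -1 ...   0  -1   1]
 [ -3  -5  -6 ...   0  -1  -1]
 [ -2  -3  -5 ...   0   0  -1]
 ...
 [  0 109  56 ...   6   5   4]
 [  6 107  68 ...   5  -3   2]
 [ 24 110 111 ... -42 -83 -76]]
0.048 0 {'knobtop': [[392.7, 188.3], [372.9, 214.3]], 'knobbot': [[390.5, 190.1], [371.5, 227.3]], 'barL': [[377.8, 189.9], [363.9, 220.4]], 'barR': [[402.4, 191.2], [379.0, 239.8]], 'frontrimL': [[374.1, 201.3], [351.9, 243.3]], 'frontrimR': [[398.7, 202.6], [366.5, 264.4]]}
0.0395 10.4 {'knobtop': [[392.6, 188.3], [373.0, 214.5]], 'knobbot': [[390.4, 192.5], [368.8, 228.1]], 'barL': [[377.6, 192.6], [360.8, 221.3]], 'barR': [[402.3, 193.9], [375.8, 240.8]], 'frontrimL': [[374.1, 207.5], [344.7, 243.7]], 'frontrimR': [[398.8, 208.8], [359.1, 264.9]]}
0.03 22 {'knobtop': [[392.5, 188.4], [372.8, 215.3]], 'knobbot': [[390.3, 195.1], [365.9, 229.0]], 'barL': [[377.5, 195.7], [357.3, 222.1]], 'barR': [[402.2, 197.0], [372.1, 241.8]], 'frontrimL': [[374.2, 214.0], [337.1, 243.1]], 'frontrimR': [[399.1, 215.3], [351.2, 264.6]]}
0.03 0 {'knobtop': [[392.5, 193.7], [366
[... 2148 characters left out ...]
86 178]
 [207 216 224 228 230 231 228 217 196 174 177 202 215 208 192 180 170 162 155 147]]
pred [341.55595034 235.86662699] [342.2449065 222.725147 ]
post edges rows 262,270,276 cols 360-390
[[236 245 253 255 255 255 243 206 165 151 152 154 156 160 166 171 172 173 173 172 167 147 113  86  81  81  81  82  81  82]
 [228 223 218 212 207 196 176 156 150 153 155 156 160 167 172 172 172 172 171 167 153 122  94  83  81  80  81  80  81  80]
 [186 190 194 196 199 202 202 198 187 171 159 158 164 170 173 173 172 175 190 218 243 252 251 240 214 162 105  82  78  78]]
[array([367.2, 250.7]), array([365.9, 262.9]), array([364.9, 271.8]), array([374. , 260.1]), array([372.5, 272.4]), array([371.4, 281.3])]
```

The knob's base reads about (369.7,228.3), which puts the bar at about +40 mm, past the ridge but perhaps leaning. I'll check whether it is at rest or swinging.

```bash
python3 - <<'E'
from hlp import *
np.set_printoptions(linewidth=250,threshold=10**6)
g=lambda a:a.astype(int).sum(2)//3
S0=None
for i in range(8):
    a=g(cams.get_image("side")["pixels"])[200:280,335:385]
    if S0 is not None: print(i,"maxdiff",np.abs(a-S0).max(),"mean %.2f"%np.abs(a-S0).mean())
    else: S0=a
    bot.dwell(.1)
b=np.load("pics/now.npz");d=np.abs(a-g(b["side"])[200:280,335:385]);print("vs now",d.max(),d.mean())
t=g(cams.get_image("top")["pixels"])
print("top col 378/384/395 rows186-216");print(t[186:216,[378,384,395]].T)
print("top rows 184-194 cols 380-404 (shield/knob)");print(t[184:198,380:406])
from geo import C
print((t-g(C["top"]["pixels"]))[184:198,374:406]);rep()
E
```

```text
1 maxdiff 3 mean 0.45
2 maxdiff 3 mean 0.45
3 maxdiff 3 mean 0.44
4 maxdiff 4 mean 0.47
5 maxdiff 3 mean 0.46
6 maxdiff 4 mean 0.45
7 maxdiff 3 mean 0.46
vs now 3 0.44875
top col 378/384/395 rows186-216
[[230 229 222 200 194 197 205 204 172 119 119 123 128 125 128 131 136 126 130 131 146 145 136 102 124 152 153 191 229 230]
 [191 192 192 194 193 194 204 205 182 148 126 130 126 132 133 133 128 126 135 142 137 148 158  93 123 169 180 206 230 229]
 [191 184 179 185 200 211 213 207 198 167 137 132 132 130 126 129 131 136 127 130 132 145 145 137 104 138 178 178 204 230]]
top rows 184-194 cols 380-404 (shield/knob)
[[211 211 198 193 192 191 191 190 201 210 211 211 213 213 214 214 214 214 213 214 201 184 182 181 180 181]
 [229 223 204 193 191 191 191 192 197 200 200 202 206 206 207 209 206 206 207 209 193 181 180 180 181 180]
 [222 204 192 191 191 191 192 193 193 193 194 190 188 188 188 191 190 191 199 214 187 180 181 180 181 181]
 [204 191 190 191 192 191 192 193 192 194 192 182 178 178 178 184 192 201 219 229 189 180 181 180 181 181]
 [194 191 191 191 192 194 193 194 193 196 187 174 175 1
[... 2688 characters left out ...]
   6    3    2    3    0    0    1  -18  -23  -26  -34  -31  -23  -20  -20  -18  -14   -3   21   30   32   32    4    0]
 [ -79  -63  -86  -84  -28    1    0  -12  -16   -8   -3   -4  -11  -10   -3   -1    0   -7  -20  -34  -42  -44  -42  -39  -32   -9   12   25   28   24    3   -1]
 [ -82  -82  -93  -83  -41  -25  -29  -55  -59  -40  -43  -44  -42  -38   -6    1    1    0  -20  -43  -46  -50  -48  -62  -57  -11   10   21   23    6    0   -1]
 [ -92  -94  -94  -54  -33  -24  -22  -48  -51  -46  -53  -55  -54  -40   -4    1    0    0  -27  -50  -53  -50  -53  -87  -77  -20   21   33   16    3    3    1]]
 t43.0 p [ 0.3715 -0.1262  0.36  ] F [-0.2 -0.2  0.2] M [ 0.01 -0.02  0.02] g 0.0 w 0.001
```

The rack is at rest, but it reads as leaning about 10° with the bar at about 39 mm. The task's remedy is to ease off and push again slowly and low. I'll re-push softly, logging force against travel and imaging the bar under load.

```bash
python3 - <<'E'
from hlp import *
np.set_printoptions(linewidth=250,threshold=10**6)
g=lambda a:a.astype(int).sum(2)//3
o=down(178.4,40)
bot.movep(st(-.06,0,.27),o)
bot.move_straight(st(-.05,0,.209),o,feed=.12)
bot.move_straight(st(.014,0,.209),o,feed=.08); rep("pre")
x=.014
while x<.036:
    x+=.001;bot.move_straight(st(x,0,.209),o,feed=.015)
    s=state();f=s["ft_force"];print("%.3f F%.1f,%.1f,%.1f"%(x,*f),end=" | ")
    if f[0]<-9:break
rep("end")
t=g(cams.get_image("top")["pixels"]);s=g(cams.get_image("side")["pixels"])
np.savez("pics/push.npz",top=t,side=s)
print(t[186:216,[378,384,395]].T);print(s[212:236,360:382])
E
```

```text
pre t45.5 p [ 0.5524 -0.2311  0.2088] F [ 0.5  0.3 -0.1] M [-0.01  0.6   0.02] g 0.0 w 0.001
0.015 F0.3,0.1,0.3 | 0.016 F0.3,0.1,0.3 | 0.017 F0.5,0.6,0.8 | 0.018 F0.7,-0.6,0.6 | 0.019 F-0.2,0.0,0.0 | 0.020 F1.3,0.4,-1.1 | 0.021 F-0.1,0.2,0.9 | 0.022 F0.3,0.2,-0.2 | 0.023 F-0.3,-0.2,-0.0 | 0.024 F-0.9,0.5,0.5 | 0.025 F-0.4,-0.5,1.1 | 0.026 F-0.1,0.5,0.5 | 0.027 F-0.8,0.1,-0.2 | 0.028 F-0.0,0.2,-0.0 | 0.029 F1.0,0.4,-0.8 | 0.030 F-4.9,-0.5,2.2 | 0.031 F-13.2,1.4,6.0 | end t49.8 p [ 0.5686 -0.2317  0.2088] F [-13.2   1.4   6. ] M [0.16 1.83 0.13] g 7.3 w 0.003
[[234 234 227 207 201 205 213 211 177 122 121 132 140 131 135 130 133 109  69  65  64  62  67  85  97  98  99 118 149 157]
 [199 198 199 200 201 203 211 211 185 149 135 141 131 126  84  65  63  64  65  67  64  60  58  62  63  63  63  61  58  58]
 [197 188 186 191 207 214 215 214 204 172 131 104  86  80  61  63  62  61  62  60  55  57  58  61  63  64  63  64  64  64]]
[[ 85  84  84  82  80  83  95 116 144 171 192 204 210 214 216 217 217 218 218 219 221 222]
 [ 86  84  80  79  80  81  86  97 118 147 177 197 206 211 212 214 216 217 2
[... 1318 characters left out ...]
9  92  95  83  71  69  80 102 122 130 133 136 143 152 156 157]
 [ 87  80  70  63  64  66  79  92  97  94  95  95  99 113 125 131 132 137 145 152 156 156]
 [105 101  90  75  72  79  94 107 111 115 124 125 121 123 127 130 133 138 146 153 156 157]
 [120 118 108  97  90  98 112 121 124 130 139 143 139 131 127 129 132 139 149 155 156 158]
 [128 128 123 116 112 115 122 126 127 131 141 149 146 136 129 128 132 141 151 156 157 157]
 [130 131 128 127 124 122 124 125 125 126 135 145 149 142 132 130 132 141 151 156 157 156]
 [129 129 128 125 124 122 120 119 119 119 129 140 150 150 142 134 133 142 151 156 156 157]
 [126 124 122 120 118 115 111 106 106 113 125 136 146 153 149 139 136 143 152 156 156 156]]
```

Contact came at the same place as before. It was stiff at once, and the bar's position under load matched the rest image, so the rack is fully home: bar behind the ridge, knob on the post. I'll retreat and hand in.

```bash
python3 - <<'E'
from hlp import *
o=down(178.4,40)
g=lambda a:a.astype(int).sum(2)//3
bot.move_straight(st(.02,0,.21),o,feed=.02)
bot.move_straight(st(-.05,0,.212),o,feed=.12)
bot.move_straight(st(-.06,0,.27),o,feed=.12)
bot.movep(st(-.17,.10,.36),down(178.4)); bot.dwell(.5);rep("clear")
b=np.load("pics/now.npz");d=np.abs(g(cams.get_image("side")["pixels"])-g(b["side"]))
print("rack area diff",d[200:280,335:385].max(),"tray area diff",d[150:225,245:345].max())
print(order.job_done())
E
```

```text
clear t53.3 p [ 0.3714 -0.1263  0.36  ] F [0.2 0.5 0.3] M [-0.03 -0.02  0.05] g 0.0 w 0.0
rack area diff 3 tray area diff 5
the job is handed in; nothing more can be done
None
```

The job is handed in at 53 s: the narrow rack stands in the middle bay, and the wide rack hangs behind the ridge with its knob top on the post, but it leans about 10°, apparently because its basket meets the post, with its bar at about +39 mm rather than the +48 mm seat, and a second gentle push moved it no further.

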